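# Lift the steamed eggs out of the egg cooker and hold them to drain

## Task

The eggs in the egg cooker are done: press the pedal at the front of the cooker all the way down to its stop so that the lid springs open, then take the egg tray by its black grip bar and lift it until the tray's underside is at least 6 cm above the cooker's rim. Finish while still holding it there, steady and level over the middle of the open cooker to drain, clear of the lid, with all four eggs standing in their cups; leave the bowl, salt shaker and teaspoon where they are.

Things in the scene. Friction and masses are not known exactly. Their poses are not given: they have to be found in the camera images.
- cooker: round white egg cooker, fixed, 192 mm across, rim 72 mm above the worktop. Origin: centre of its underside; its -x is the front (pedal), +x the rear (lid hinge, axis along y, 104 mm behind the centre, 74 mm high). Shut, the clear domed lid reaches 160 mm up; open, it stands up behind the base, leaning back, to 265 mm. The tray lies on a ledge inside, 46 mm above the worktop.
- pedal (a joint): angle of the grey release pedal, rad: 0 up (at rest), 0.35 down at its stop. Hinged at its rear edge on the cooker's front, 50 mm above the worktop; its front end goes down. A spring returns it: about 2.5 N at the pad to start it, 6 N at the stop. Beyond about 0.28 rad its nose lets go of the lid's catch.
- pedal_pad (a point): top of the pedal's ribbed pad, where to press: 162 mm in front of the cooker's centre, 57 mm above the worktop at rest, about 39 mm at the stop; moves with the pedal. The pedal is 36 mm wide and ends 22 mm farther out; free space beneath. Axes as the cooker's when at rest.
- lid (a joint): angle of the lid, rad: 0 shut and latched, 1.9 fully open. Once unlatched, a damped spring swings it up and back in about 1.5 s and it stays open.
- lid_front (a point): front edge of the lid's white rim, above the pedal; it shows whether the lid is shut (78 mm above the worktop) or open.
- egg_tray: loose round steel tray in the cooker, 166 mm across, plate 4 mm thick, with four egg cups 52 mm from its centre and a stem in the middle that carries the grip bar. Origin: centre of the plate's underside, 46 mm above the worktop at the start. May lie turned; 0.35 to 0.45 kg with the eggs, balanced about the stem; lifts straight out, 5 mm to spare all round.
- tray_grip (a point): middle of the tray's black grip bar, 90 mm above the tray's underside, 136 mm above the worktop at the start. The bar is 56 mm long along the tray's x, 12 mm thick along its y, 24 mm high. The eggs reach 64 mm above the tray's underside: fingertips kept above 68 mm pass over them.
- egg_0: brown egg, 42 mm thick and 56 mm tall, 58 g, standing pointed end down in the cup at x +37, y +37 mm of the tray. Origin: its lower tip, about 8 mm above the tray's underside; z along the egg
- egg_1: brown egg, 42 mm thick and 56 mm tall, 58 g, standing pointed end down in the cup at x +37, y -37 mm of the tray. Origin: its lower tip, about 8 mm above the tray's underside; z along the egg
- egg_2: brown egg, 42 mm thick and 56 mm tall, 58 g, standing pointed end down in the cup at x -37, y -37 mm of the tray. Origin: its lower tip, about 8 mm above the tray's underside; z along the egg
- egg_3: brown egg, 42 mm thick and 56 mm tall, 58 g, standing pointed end down in the cup at x -37, y +37 mm of the tray. Origin: its lower tip, about 8 mm above the tray's underside; z along the egg
- glass_bowl: bystander: shallow glass bowl, 120 mm across, 44 mm tall, to the left of the cooker; origin: centre of its underside
- salt_shaker: bystander: salt shaker, 44 mm across, 90 mm tall, to the left of the cooker; origin: centre of its underside
- teaspoon: bystander: teaspoon, 132 mm long, lying to the left of the cooker; origin: about its middle, on the worktop

How it is judged:
On the way, in this order (a step that is already met when the one before it is completed fails the run):
1. the pedal is pressed down to its stop (value of joint pedal above 0.32 rad), for 0.1 s.
2. the tray is off its ledge, with the lid open (value of joint lid above 1.4 rad and height (world z) of egg_tray above 0.06 m), for 0.1 s.
At the end, for the whole second after the job is handed in: Lid open; gripper holds the tray (over 1 N), underside 60 mm above the rim (z over 0.130), within 60 mm of the cooker's centre, level to 0.1 rad, still (under 20 mm/s, 0.15 rad/s), not touching cooker or lid; four eggs upright in their cups; bowl, salt and spoon moved under 30 mm (value of joint lid above 1.4 rad and height (world z) of egg_tray above 0.13 m and horizontal distance between egg_tray and cooker below 0.06 m and angle between egg_tray's own z axis and vertical below 0.1 rad and linear speed of egg_tray below 0.02 m/s and angular speed of egg_tray below 0.15 rad/s and contact force between egg_tray and the fingers above 1 N and contact force between egg_tray and cooker below 0.1 N and distance between each of egg_0, egg_1, egg_2, egg_3 and egg_tray below 0.064 m and angle between each of egg_0, egg_1, egg_2, egg_3's own z axis and vertical below 0.4 rad and distance of each of glass_bowl, salt_shaker, teaspoon from where it was at the start of the episode below 0.03 m); the arm keeps its last pose, push and grip.
It fails at once if an egg leaves its cup (distance between any of egg_0, egg_1, egg_2, egg_3 and egg_tray above 0.085 m).
It fails at once if the egg tray is tipped (over 0.35 rad) (angle between egg_tray's own z axis and vertical above 0.35 rad).
It fails at once if a thing round about is pushed away (over 30 mm) (distance of any of glass_bowl, salt_shaker, teaspoon from where it was at the start of the episode above 0.03 m).
It also fails if it takes over 48 s, if anything falls off the work surface, if the arm or the gripper's body presses on something with over 40 N, if the wrist force passes 120 N, or if a joint passes its speed limit or range.

## Robot

A 6-joint arm with a two-finger parallel gripper is mounted at the origin on a cart in front of the work surface, level with it; the furniture and walls round the work are solid. World frame = base frame: x ahead of the robot, y to its left, z up, the work surface at z = 0. Lengths are in m, angles in rad, forces in N, time in s.
With the tool pointing down it reaches from about 0.35 to 0.975 m from the base axis. Payload 4.9 kg.
Tool frame: the origin (TCP) lies at the very end of the fingers, on their centre line; the grasp point (between the pads) lies 19 mm behind it (ctrl.grasp_offset is the distance from the TCP to the grasp point, in m); z points along the fingers, y is the line along which they close (so a half turn about z gives the same grasp; the last joint's range is limited). The gripper opens to 85 mm and grips with 20 to 120 N. Pads are 22 mm wide; open, the fingers measure 114 mm over their backs; the gripper's body (76 mm by 85 mm) begins 54 mm behind the grasp point. The pads swing forward as they close: fully open they stand 13 mm farther back than shut.
Start: joints at [1.159, 0.053, 1.613, -0, 1.476, -0.119], TCP at [0.18, 0.598, 0.231] pointing down, gripper open.
Joint ranges: [-3.01, 3.01], [-1.01, 2.22], [0.06, 2.58], [-1.02, 4.17], [0.09, 2.62], [-3.14, 3.14]. Speed limits (rad/s): [2.57, 2.57, 3.14, 3.14, 3.14, 3.14].

## Interface

Orientations are given as a rotation vector (axis times angle).
In Python, from station import ctrl, optics gives the robot as it stands.
- The arm moves only by the shell command python3 -m handwheel 'ROWS' [OPENING] [FORCE]. ROWS is JSON, a list of rows, each an object of numbers: "tx", "ty", "tz": the shift along the tool's x, y, z in mm; "roll": the turn about the tool's z in rad. A call has 1 to 12 rows; each row shifts and turns the commanded pose from where the row before left it, along the tool's axes as they then stand; what a row does not reach is not made up. A row lasts 1/12 s, in which the tool goes at most 41.7 mm and 7.16 degrees, less where a joint would pass 70% of its speed; a pose out of reach is approached as far as the arm can. A call with a gripper value outside its range is refused whole. OPENING is the finger opening in mm, from 0 to 85.4, set as the call begins (- or left out, the last holds). The fingers move at their own pace and stop on an object; FORCE is the grip in N (left out, the last holds). Time passes only in rows, so rows that do not move let the fingers close. It gives the time, the measured TCP pose, the force, the opening and the grip force at its end, in the units of the state.
- ctrl.get_obs(): the state, without advancing time (a new reading comes with each control period).
- optics.get_image(name): name is "side" or "top"; returns (picture, depth): 400x640x3 uint8, red, green, blue; 400x640 float32, m along the optical axis (not along the pixel's ray), 0 where there is no reading.
- optics.camera_params(name): a dict with "mtx" (3x3 intrinsics, pixels), "extrinsics" (4x4, takes a point from camera to world coordinates). Camera axes: x right, y down, z forward; pixel columns grow to the right and rows downward; lengths in m; the calibration is good to about 2 mm. A picture is of the moment at which its call begins. camera_params takes no time and is no camera call.
- ctrl.finish_job(): hands the job in; it is judged then, once.
The state is a dict: "t": time; "q": joint angles; "dq": joint speeds; "effort": joint torques, N m; "tool_pos": TCP position; "tool_rot": TCP orientation; "contact_force": force on the tool from outside, world axes, zero at the start; "wrist_torque": the same for the moment, N m; "opening": finger opening in m; "grip_force": force on a finger pad.
Only numpy, scipy, OpenCV 4.12 (cv2) and the standard library are available. Lean on these libraries where they do the work, as an engineer would, in place of code of your own. Each camera call takes 0.05 s, during which the arm holds its last target. There are 200 camera calls.

## Working session

There is one attempt and no reset: what is moved stays moved. The work goes in short steps, Python scripts to look and compute and a shell command to move; the robot and the scene stay as the last step left them, time stands still between calls to the robot, and variables do not carry over. Pictures are saved under pics/ and viewed, at most 10 in all, crops included, and the job is handed in when it is done.

```bash
mkdir -p pics; ls
python3 - <<'E'
from station import ctrl, optics
import cv2, numpy as np
for n in("side","top"):
    im,d=optics.get_image(n); cv2.imwrite(f"pics/{n}0.png",im[:,:,::-1]); np.savez(f"{n}0.npz",im=im,d=d)
    p=optics.camera_params(n); print(n,np.round(p["mtx"],1).tolist(),np.round(p["extrinsics"],3).tolist())
o=ctrl.get_obs(); print(o)
E
```

```text
pics
side [[402.4, 0.0, 327.9], [0.0, 402.4, 186.9], [0.0, 0.0, 1.0]] [[0.943, -0.215, 0.254, 0.266], [-0.332, -0.605, 0.724, -0.937], [-0.002, -0.767, -0.642, 0.842], [0.0, 0.0, 0.0, 1.0]]
top [[429.1, 0.0, 319.7], [0.0, 429.1, 207.5], [0.0, 0.0, 1.0]] [[0.005, -0.983, 0.182, 0.382], [-1.0, -0.007, -0.013, -0.099], [0.014, -0.182, -0.983, 1.053], [0.0, 0.0, 0.0, 1.0]]
{'t': 0.1, 'q': array([ 1.15900791e+00,  5.33410405e-02,  1.61416000e+00, -2.57480725e-06,
        1.47598951e+00, -1.19038203e-01]), 'dq': array([ 0.00098154, -0.00052621, -0.0029181 , -0.00097881, -0.00098185,
        0.00217921]), 'effort': array([ 4.49236832e-04, -3.94904816e+01, -3.71363211e+01, -1.06559030e-04,
        3.89633817e-03,  9.57401113e-06]), 'tool_pos': array([0.18016302, 0.5978826 , 0.23015285]), 'tool_rot': array([-4.58137794e-01, -3.10750602e+00,  2.87742906e-03]), 'contact_force': array([0.06787154, 0.18654643, 0.68353281]), 'wrist_torque': array([ 0.0420458 , -0.04156667,  0.01434633]), 'grip_force': 0.0, 'opening': 0.08525936304055623}
```

View pics/top0.png

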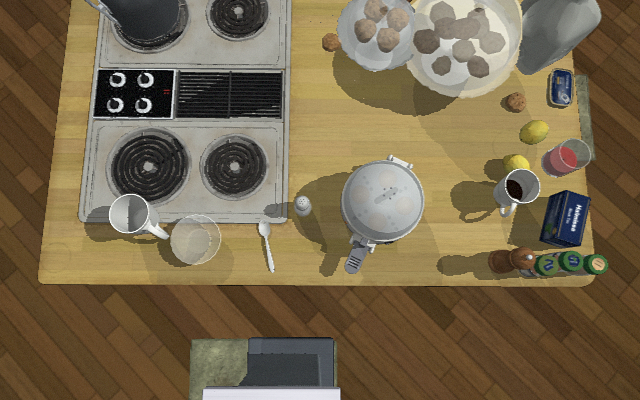

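View pics/side0.png

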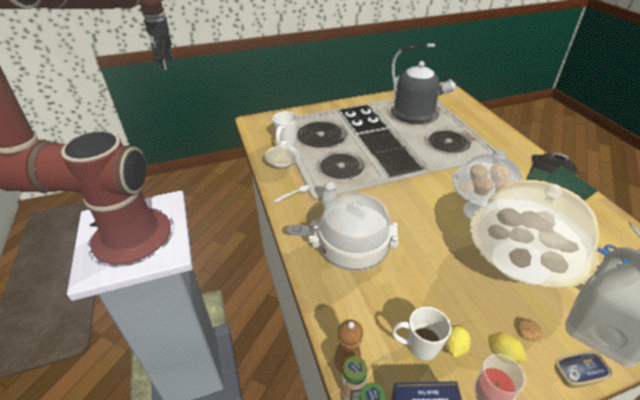

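```bash
cat > h.py <<'E'
from station import ctrl, optics
import cv2, numpy as np
def ray(n,u,v,z):
    p=optics.camera_params(n);K=p["mtx"];T=p["extrinsics"]
    d=T[:3,:3]@np.linalg.solve(K,[u,v,1]); c=T[:3,3]
    return c+d*(z-c[2])/d[2]
def proj(n,X):
    p=optics.camera_params(n);q=np.linalg.inv(p["extrinsics"])@np.r_[X,1];w=p["mtx"]@q[:3];return w[:2]/w[2]
E
python3 - <<'E'
from h import *
im=np.load("top0.npz")["im"]; s=np.load("side0.npz")["im"]
a=cv2.resize(im[145:285,320:450],None,fx=4,fy=4,interpolation=2)
b=cv2.resize(s[180:280,275:405],None,fx=3,fy=3,interpolation=2)
c=np.zeros((560,520+0,3),np.uint8); c[:a.shape[0],:a.shape[1]]=a
c2=np.zeros((560,280,3),np.uint8); bb=cv2.resize(s[180:280,275:405],(280,215)); c2[:215]=bb
cv2.imwrite("pics/c0.png",np.hstack([c,c2])[:,:,::-1])
E
```

```text
(no output)
```

View pics/c0.png

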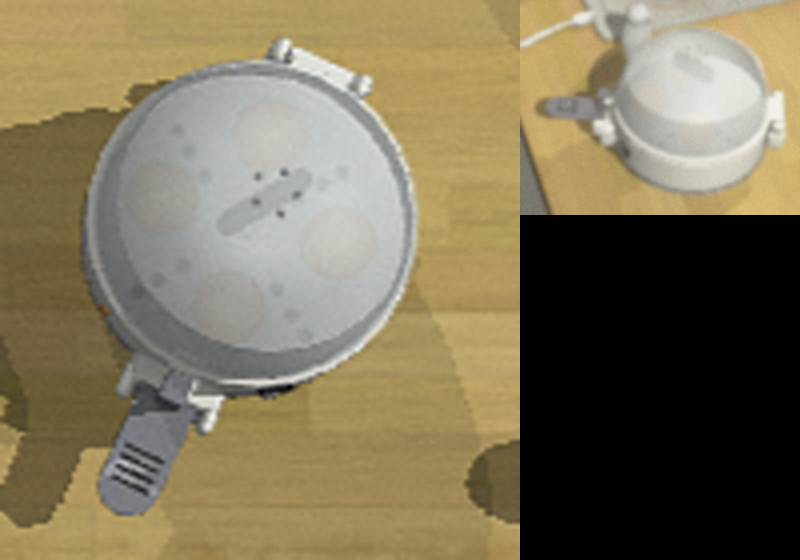

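Run:
```python
from h import *
f=lambda x,y:(x/4+320-.4,y/4+145-.4)
P=ray("top",*f(137,470),.057);H=ray("top",*f(323,70),.078);C=ray("top",*f(251,225),.076)
g1=ray("top",*f(222,226),.148);g2=ray("top",*f(308,178),.148)
print("pad",P,"hinge",H,"C",C,"g",(g1+g2)/2,g1,g2,np.linalg.norm(g2-g1))
print(np.linalg.norm(P-H),np.linalg.norm(P-C),np.linalg.norm(H-C))
d=H-P;a=np.arctan2(d[1],d[0]);print("yaw",a, "C est",P[:2]+162/266*d[:2])
g=g2-g1;print("bar yaw",np.arctan2(g[1],g[0]))
for n,u in(("salt",(303,202)),("spoon",(267,245))):print(n,ray("top",*u,.09 if n=="salt" else 0))
d=np.load("side0.npz")["d"]
im=np.load("side0.npz")["im"]
# pad check in side: project
print(proj("side",P),proj("side",C),proj("side",(g1+g2)/2))
from scipy.spatial.transform import Rotation as R
o=ctrl.get_obs();print(R.from_rotvec(o["tool_rot"]).as_matrix().round(3))
```

```text
pad [ 0.43884635 -0.19090856  0.057     ] hinge [ 0.6731737  -0.30131702  0.078     ] C [ 0.5798024  -0.25694939  0.076     ] g [ 0.57800925 -0.25320741  0.148     ] [ 0.56456332 -0.22960363  0.148     ] [ 0.59145519 -0.2768112   0.148     ] 0.05432980295203764
0.25988523275427694 0.15681517543024734 0.10339577333866143
yaw -0.4403202851754374 C est [ 0.58155699 -0.2581498 ]
bar yaw -1.0529907831184375
salt [ 0.57291473 -0.07273283  0.09      ]
spoon [0.48258917 0.01665405 0.        ]
[296.88029161 228.95572109] [354.78155476 228.0694861 ] [354.73582164 207.31158515]
[[-0.957  0.289 -0.001]
 [ 0.289  0.957 -0.002]
 [ 0.    -0.002 -1.   ]]
```

```bash
python3 -m handwheel '[{"tx":-29,"ty":-17},{"tx":-29,"ty":-17},{"tx":-29,"ty":-17},{"tx":-29,"ty":-17},{"tx":-29,"ty":-17},{"tx":-29,"ty":-17},{"tx":-29,"ty":-17},{"tx":-29,"ty":-17},{"tx":-29,"ty":-17},{"tx":-29,"ty":-17},{"tx":-29,"ty":-17},{"tx":-29,"ty":-17}]' 0
python3 -m handwheel '[{"tx":-10,"ty":-39},{"tx":-10,"ty":-39},{"tx":-10,"ty":-39},{"tx":-10,"ty":-39},{"tx":-10,"ty":-39},{"tx":-10,"ty":-39},{"tx":-10,"ty":-39},{"tx":-10,"ty":-39},{"tx":-10,"ty":-39},{"tx":-10,"ty":-39},{"tx":-10,"ty":-39},{}]'
python3 - <<'E'
from h import *
from scipy.spatial.transform import Rotation as R
o=ctrl.get_obs();r=R.from_rotvec(o["tool_rot"])
print(o["tool_pos"],o["q"],r.inv().apply(np.array([.432,-.188,.08])-o["tool_pos"])*1000)
E
```

```text
[0.18016302 0.5978826  0.23015285] [ 1.15900791e+00  5.33410405e-02  1.61416000e+00 -2.57480725e-06
  1.47598951e+00 -1.19038203e-01] [-467.95082371 -679.48554768  151.3295188 ]$[0]: bad value
$[0]: bad value
```

```bash
python3 -m handwheel '[{"tx":-29,"ty":-17,"tz":0,"roll":0},{"tx":-29,"ty":-17,"tz":0,"roll":0},{"tx":-29,"ty":-17,"tz":0,"roll":0},{"tx":-29,"ty":-17,"tz":0,"roll":0},{"tx":-29,"ty":-17,"tz":0,"roll":0},{"tx":-29,"ty":-17,"tz":0,"roll":0},{"tx":-29,"ty":-17,"tz":0,"roll":0},{"tx":-29,"ty":-17,"tz":0,"roll":0},{"tx":-29,"ty":-17,"tz":0,"roll":0},{"tx":-29,"ty":-17,"tz":0,"roll":0},{"tx":-29,"ty":-17,"tz":0,"roll":0},{"tx":-29,"ty":-17,"tz":0,"roll":0}]' 0
```

```text
t: 1.1
tool_pos: [0.4553, 0.3011, 0.2308]
tool_rot: [-0.458, -3.107, 0.0]
contact_force: [-0.0, 0.9, -0.3]
opening: 0.0001
grip_force: 0.0
```

```bash
python3 -m handwheel '[{"tx":-10,"ty":-39,"tz":0,"roll":0},{"tx":-10,"ty":-39,"tz":0,"roll":0},{"tx":-10,"ty":-39,"tz":0,"roll":0},{"tx":-10,"ty":-39,"tz":0,"roll":0},{"tx":-10,"ty":-39,"tz":0,"roll":0},{"tx":-10,"ty":-39,"tz":0,"roll":0},{"tx":-10,"ty":-39,"tz":0,"roll":0},{"tx":-10,"ty":-39,"tz":0,"roll":0},{"tx":-10,"ty":-39,"tz":0,"roll":0},{"tx":-10,"ty":-39,"tz":0,"roll":0},{"tx":-10,"ty":-39,"tz":0,"roll":0},{"tx":0,"ty":0,"tz":0,"roll":0}]'
python3 - <<'E'
from h import *
from scipy.spatial.transform import Rotation as R
o=ctrl.get_obs();r=R.from_rotvec(o["tool_rot"])
print(o["tool_pos"],o["q"],r.inv().apply(np.array([.432,-.188,.08])-o["tool_pos"])*1000)
E
```

```text
t: 2.1
tool_pos: [0.4351, -0.1455, 0.2309]
tool_rot: [-0.47, -3.105, 0.004]
contact_force: [-0.0, 0.5, 0.9]
opening: -0.0001
grip_force: 0.0
[ 0.4351054  -0.14547269  0.23093561] [-0.48347621 -0.36329338  1.98420919 -0.00263752  1.5205218  -1.75341067] [ -9.68052207 -41.1432121  151.0407124 ]
```

```bash
python3 -m handwheel '[{"tx":-5,"ty":-21,"tz":20,"roll":0},{"tx":-5,"ty":-21,"tz":30,"roll":0},{"tx":0,"ty":0,"tz":35,"roll":0},{"tx":0,"ty":0,"tz":30,"roll":0},{"tx":0,"ty":0,"tz":25,"roll":0},{"tx":0,"ty":0,"tz":0,"roll":0},{"tx":0,"ty":0,"tz":0,"roll":0}]'
python3 - <<'E'
from h import *
im,d=optics.get_image("top");s,_=optics.get_image("side")
b=cv2.resize(s[180:280,245:405],(400,250),interpolation=2)
a=cv2.resize(im[170:290,310:430],(400,400),interpolation=2)
c=np.zeros((400,800,3),np.uint8);c[:,:400]=a;c[:250,400:]=b
cv2.imwrite("pics/c1.png",c[:,:,::-1])
E
```

```text
t: 2.68
tool_pos: [0.4325, -0.1819, 0.0899]
tool_rot: [-0.457, -3.104, -0.003]
contact_force: [0.4, -0.5, 0.5]
opening: 0.0003
grip_force: 0.0
```

View pics/c1.png

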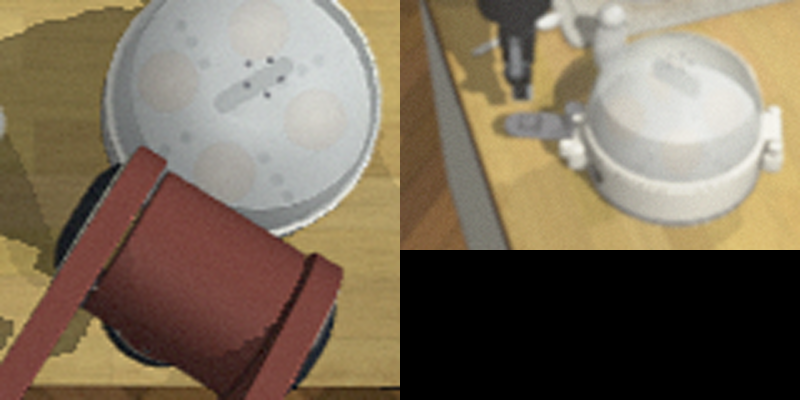

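```bash
python3 -m handwheel '[{"tx":-2,"ty":-6,"tz":15,"roll":0},{"tx":0,"ty":0,"tz":14,"roll":0},{"tx":0,"ty":0,"tz":8,"roll":0},{"tx":0,"ty":0,"tz":6,"roll":0},{"tx":0,"ty":0,"tz":5,"roll":0},{"tx":0,"ty":0,"tz":4,"roll":0},{"tx":0,"ty":0,"tz":0,"roll":0},{"tx":0,"ty":0,"tz":0,"roll":0}]'
```

```text
t: 3.45
tool_pos: [0.4354, -0.1902, 0.0422]
tool_rot: [0.457, 3.106, -0.002]
contact_force: [-4.0, 1.5, 9.9]
opening: -0.0003
grip_force: 5.7
```

```bash
python3 -m handwheel '[{"tx":0,"ty":0,"tz":4,"roll":0},{"tx":0,"ty":0,"tz":2,"roll":0},{"tx":0,"ty":0,"tz":0,"roll":0},{"tx":0,"ty":0,"tz":0,"roll":0}]'
python3 - <<'E'
from h import *
s,_=optics.get_image("side")
cv2.imwrite("pics/c2.png",cv2.resize(s[130:290,245:445],(750,600),interpolation=2)[:,:,::-1])
E
```

```text
t: 3.78
tool_pos: [0.4358, -0.1905, 0.0411]
tool_rot: [-0.457, -3.108, 0.001]
contact_force: [-19.8, 10.2, 43.7]
opening: -0.0001
grip_force: 24.2
```

View pics/c2.png

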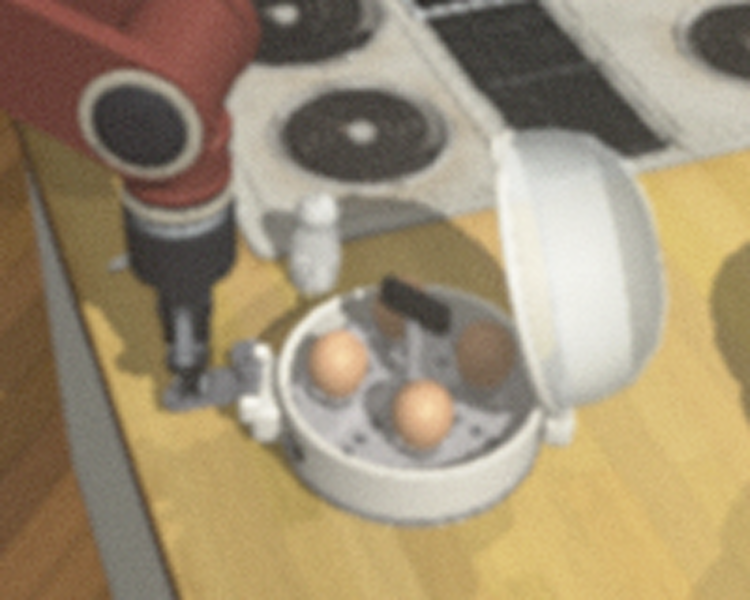

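```bash
python3 -m handwheel '[{"tx":0,"ty":0,"tz":-15,"roll":0},{"tx":0,"ty":0,"tz":-35,"roll":0},{"tx":0,"ty":0,"tz":-40,"roll":0},{"tx":0,"ty":0,"tz":-40,"roll":0},{"tx":0,"ty":0,"tz":-40,"roll":0},{"tx":0,"ty":0,"tz":-30,"roll":0},{"tx":0,"ty":0,"tz":0,"roll":0.12},{"tx":0,"ty":0,"tz":0,"roll":0.12},{"tx":0,"ty":0,"tz":0,"roll":0.12},{"tx":0,"ty":0,"tz":0,"roll":0.12},{"tx":0,"ty":0,"tz":0,"roll":0.12},{"tx":0,"ty":0,"tz":0,"roll":0.12}]' 85
python3 - <<'E'
from h import *
from scipy.spatial.transform import Rotation as R
im,_=optics.get_image("top");s,_=optics.get_image("side")
o=ctrl.get_obs();r=R.from_rotvec(o["tool_rot"]);print(o["tool_pos"],o["q"]);print(r.as_matrix().round(3))
for n,I in(("top",im),("side",s)):
    c=proj(n,np.array([.579,-.2545,.148])); print(n,c)
    m=(I.max(2)<60).astype(np.uint8); k,l,st,ce=cv2.connectedComponentsWithStats(m)
    for i in range(1,k):
        if st[i,4]>15 and np.hypot(*(ce[i]-c))<45: print(n,st[i],ce[i],cv2.minAreaRect(np.argwhere(l==i)[:,::-1].astype(np.float32)))
a=cv2.resize(im[150:270,330:450],(400,400),interpolation=2);b=cv2.resize(s[150:270,290:410],(400,400),interpolation=2)
cv2.imwrite("pics/c3.png",np.hstack([a,b])[:,:,::-1])
E
```

```text
t: 4.83
tool_pos: [0.4343, -0.1893, 0.2345]
tool_rot: [1.53, 2.741, 0.0]
contact_force: [-0.5, 0.3, 0.9]
opening: 0.0849
grip_force: 0.0
[ 0.43424742 -0.18930781  0.23430534] [-5.68479806e-01 -3.26113217e-01  1.95031761e+00  1.58510379e-04
  1.51543954e+00 -1.12706328e+00]
[[-0.53   0.848  0.002]
 [ 0.848  0.53  -0.001]
 [-0.002  0.001 -1.   ]]
top [386.4676933  194.63863976]
top [376 187  22  17 134] [386.3880597  194.70895522] ((386.2499694824219, 194.74998474121094), (6.002450466156006, 24.352798461914062), 59.036251068115234)
side [355.29273354 207.55020833]
```

View pics/c3.png

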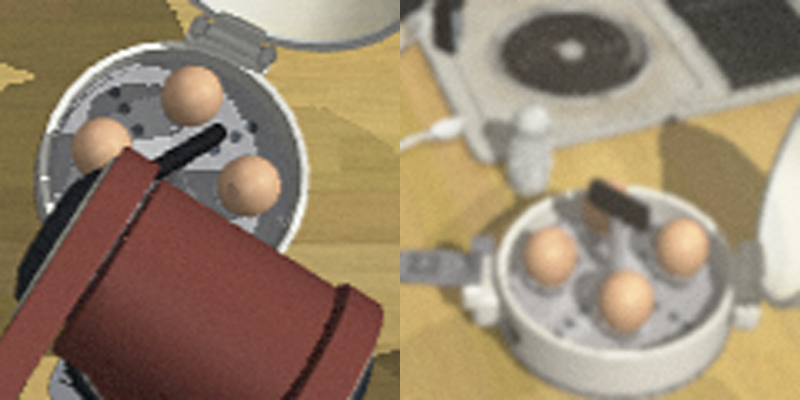

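Run:
```python
from h import *
from scipy.spatial.transform import Rotation as R
o=ctrl.get_obs();r=R.from_rotvec(o["tool_rot"]);print(ray("top",386.4,194.8,.148))
print(r.inv().apply(np.array([.5785,-.2538,.2345])-o["tool_pos"])*1000)
```

```text
[ 0.57864198 -0.25434486  0.148     ]
[-1.31140892e+02  8.81483992e+01  1.13587481e-01]
```

```bash
python3 -m handwheel '[{"tx":-20,"ty":13,"tz":0,"roll":0},{"tx":-25,"ty":17,"tz":0,"roll":0},{"tx":-25,"ty":17,"tz":0,"roll":0},{"tx":-25,"ty":17,"tz":0,"roll":0},{"tx":-22,"ty":15,"tz":0,"roll":0},{"tx":-14,"ty":9,"tz":0,"roll":0},{"tx":0,"ty":0,"tz":0,"roll":0.03},{"tx":0,"ty":0,"tz":15,"roll":0},{"tx":0,"ty":0,"tz":20,"roll":0},{"tx":0,"ty":0,"tz":20,"roll":0},{"tx":0,"ty":0,"tz":0,"roll":0},{"tx":0,"ty":0,"tz":0,"roll":0}]'
python3 - <<'E'
from h import *
from scipy.spatial.transform import Rotation as R
o=ctrl.get_obs();r=R.from_rotvec(o["tool_rot"]);print(o["tool_pos"],r.as_matrix()[:,1])
print(r.inv().apply(np.array([.5785,-.254,.119])-o["tool_pos"])*1000)
s,_=optics.get_image("side")
cv2.imwrite("pics/c4.png",cv2.resize(s[130:270,280:440],(685,600),interpolation=2)[:,:,::-1])
E
```

```text
t: 5.93
tool_pos: [0.5765, -0.253, 0.1762]
tool_rot: [-1.56, -2.722, -0.0]
contact_force: [-0.4, 0.0, 0.3]
opening: 0.0848
grip_force: 0.0
[ 0.57654782 -0.25298826  0.17624967] [ 0.86289031  0.50538815 -0.0017679 ]
[-2.04609845  1.2744046  57.24114039]
```

View pics/c4.png

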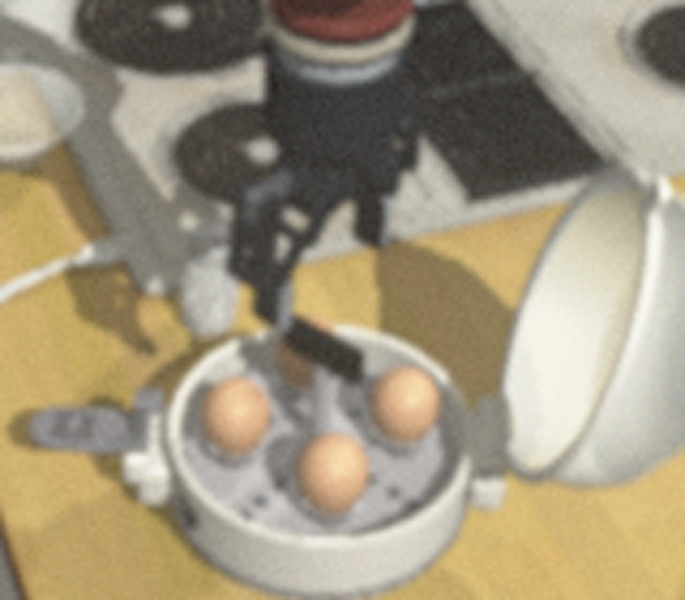

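```bash
python3 -m handwheel '[{"tx":-2,"ty":1,"tz":15,"roll":0},{"tx":0,"ty":0,"tz":17,"roll":0},{"tx":0,"ty":0,"tz":15,"roll":0},{"tx":0,"ty":0,"tz":10,"roll":0},{"tx":0,"ty":0,"tz":0,"roll":0},{"tx":0,"ty":0,"tz":0,"roll":0}]'
python3 -m handwheel '[{"tx":0,"ty":0,"tz":0,"roll":0},{"tx":0,"ty":0,"tz":0,"roll":0},{"tx":0,"ty":0,"tz":0,"roll":0},{"tx":0,"ty":0,"tz":0,"roll":0},{"tx":0,"ty":0,"tz":0,"roll":0},{"tx":0,"ty":0,"tz":0,"roll":0},{"tx":0,"ty":0,"tz":0,"roll":0},{"tx":0,"ty":0,"tz":0,"roll":0}]' 20 40
```

```text
t: 6.48
tool_pos: [0.5794, -0.2548, 0.1205]
tool_rot: [-1.564, -2.723, -0.0]
contact_force: [-1.1, -0.5, 0.1]
opening: 0.0848
grip_force: 0.0
t: 7.15
tool_pos: [0.5797, -0.2551, 0.1213]
tool_rot: [1.565, 2.724, -0.0]
contact_force: [0.3, 0.1, -0.6]
opening: 0.0199
grip_force: 0.0
```

```bash
python3 -m handwheel '[{"tx":0,"ty":0,"tz":2,"roll":0},{"tx":0,"ty":0,"tz":0,"roll":0},{"tx":0,"ty":0,"tz":0,"roll":0},{"tx":0,"ty":0,"tz":0,"roll":0},{"tx":0,"ty":0,"tz":0,"roll":0},{"tx":0,"ty":0,"tz":0,"roll":0},{"tx":0,"ty":0,"tz":0,"roll":0},{"tx":0,"ty":0,"tz":0,"roll":0}]' 0 50
python3 - <<'E'
from h import *
s,_=optics.get_image("side")
cv2.imwrite("pics/c5.png",cv2.resize(s[130:270,280:440],(685,600),interpolation=2)[:,:,::-1])
E
```

```text
t: 7.82
tool_pos: [0.5803, -0.2552, 0.1204]
tool_rot: [1.564, 2.723, 0.0]
contact_force: [-0.3, 1.3, 5.6]
opening: 0.0111
grip_force: 49.6
```

View pics/c5.png

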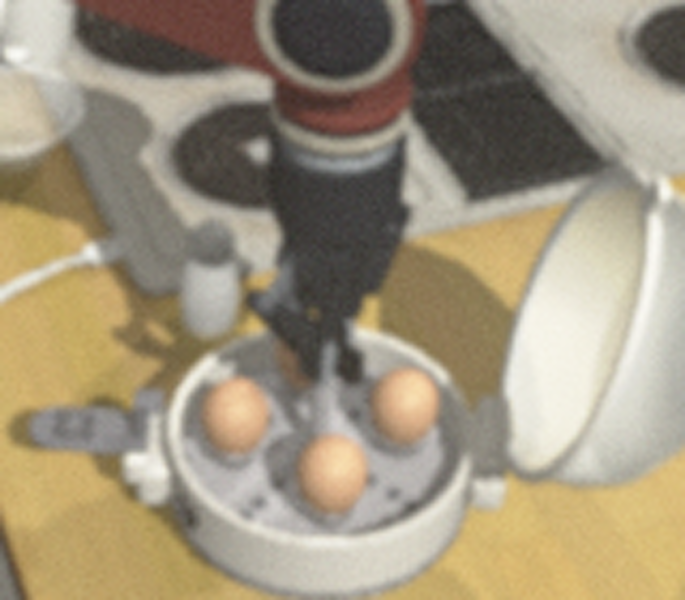

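```bash
python3 -m handwheel '[{"tx":0,"ty":0,"tz":-2,"roll":0},{"tx":0,"ty":0,"tz":-4,"roll":0},{"tx":0,"ty":0,"tz":-6,"roll":0},{"tx":0,"ty":0,"tz":-7,"roll":0},{"tx":0,"ty":0,"tz":-8,"roll":0},{"tx":0,"ty":0,"tz":-8,"roll":0},{"tx":0,"ty":0,"tz":-6,"roll":0},{"tx":0,"ty":0,"tz":-4,"roll":0},{"tx":0,"ty":0,"tz":-2,"roll":0},{"tx":0,"ty":0,"tz":0,"roll":0}]'
python3 -m handwheel '[{"tx":0,"ty":0,"tz":-3,"roll":0},{"tx":0,"ty":0,"tz":-5,"roll":0},{"tx":0,"ty":0,"tz":-7,"roll":0},{"tx":0,"ty":0,"tz":-8,"roll":0},{"tx":0,"ty":0,"tz":-8,"roll":0},{"tx":0,"ty":0,"tz":-8,"roll":0},{"tx":0,"ty":0,"tz":-8,"roll":0},{"tx":0,"ty":0,"tz":-6,"roll":0},{"tx":0,"ty":0,"tz":-3,"roll":0},{"tx":0,"ty":0,"tz":-2,"roll":0},{"tx":0,"ty":0,"tz":0,"roll":0},{"tx":0,"ty":0,"tz":0,"roll":0}]'
python3 -m handwheel '[{"tx":0,"ty":0,"tz":0,"roll":0},{"tx":0,"ty":0,"tz":0,"roll":0},{"tx":0,"ty":0,"tz":0,"roll":0},{"tx":0,"ty":0,"tz":0,"roll":0},{"tx":0,"ty":0,"tz":0,"roll":0},{"tx":0,"ty":0,"tz":0,"roll":0}]'
python3 - <<'E'
from h import *
s,_=optics.get_image("side")
cv2.imwrite("pics/c6.png",cv2.resize(s[100:270,270:450],(635,600),interpolation=2)[:,:,::-1])
E
```

```text
t: 8.7
tool_pos: [0.58, -0.2552, 0.1672]
tool_rot: [1.564, 2.723, -0.0]
contact_force: [-0.3, -0.2, -4.5]
opening: 0.0112
grip_force: 48.7
t: 9.7
tool_pos: [0.5795, -0.255, 0.2239]
tool_rot: [-1.564, -2.724, 0.0]
contact_force: [-0.2, 0.3, -3.9]
opening: 0.0115
grip_force: 48.7
t: 10.2
tool_pos: [0.5797, -0.255, 0.2242]
tool_rot: [-1.565, -2.724, 0.0]
contact_force: [-0.2, 0.3, -3.6]
opening: 0.0109
grip_force: 48.7
```

View pics/c6.png

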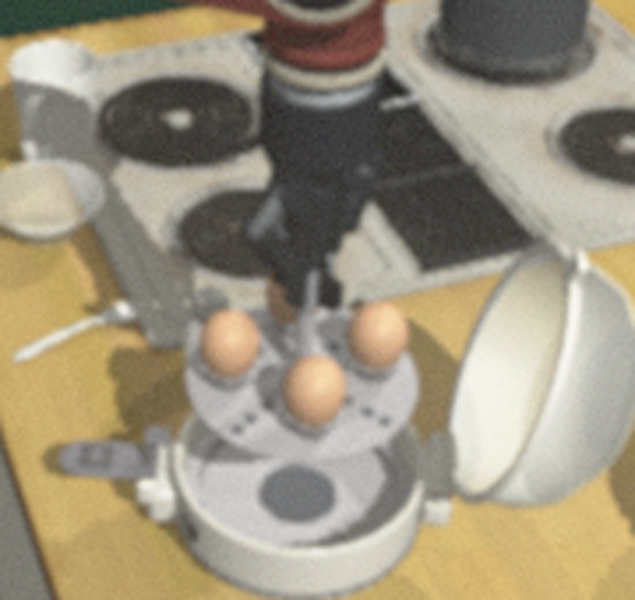

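```bash
python3 -c "
from station import ctrl
print(ctrl.finish_job())"
```

```text
the job is handed in; nothing more can be done
None
```

I pressed the pedal to its stop, the lid sprang open, and I handed the job in with the tray held level by its grip bar, its underside about 15 cm above the worktop (8 cm above the rim), and three of the four eggs clearly upright in their cups; the fourth was mostly hidden behind the gripper, and no verdict came back.

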